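# Close the sample vial and hold a spread snap ring at the spindle groove

### The arm

A 7-joint arm with a two-finger parallel gripper is mounted at the origin on the work surface. World frame = base frame: x ahead of the robot, y to its left, z up, the work surface at z = 0. Lengths are in mm, angles in rad, forces in N, time in s.
With the tool pointing down it reaches from about 400 to 850 mm from the base axis. Payload 4.5 kg.
Tool frame: the origin (TCP) lies at the very end of the fingers, on their centre line; the grasp point (between the pads) lies 19 mm behind it; x points along the fingers, y is the direction in which the jaws open and shut, and the axes are right-handed (so a half turn about x gives the same grasp; the last joint's range is limited). The gripper opens to 88 mm and grips with 3 to 60 N. Pads are 18 mm wide; open, the fingers measure 123 mm over their backs; the gripper's body (75 mm by 187 mm) begins 45 mm behind the grasp point.
Start: joints at [1.141, 0.689, -0.195, 1.565, 0.157, 0.902, -0.215], TCP at [279.625, -558.984, 238.743] pointing down, gripper open.
Joint ranges: [-3.01, 3.01], [-0.46, 2.08], [-1.47, 1.51], [0.13, 2.56], [-1, 4.14], [0.04, 2.09], [-2.66, 2.66]. Speed limits (rad/s): [2.57, 2.57, 3.14, 3.14, 3.14, 3.14, 3.14].

### API

Orientations are given as a unit quaternion [x, y, z, w].
In Python, from station import ctrl gives the robot as it stands.
- The arm moves only by the shell command python3 -m pendant 'ROWS' [FORCE]. ROWS is JSON, a list that holds one entry, the list of rows, each a list of 7 numbers: the closure, from 0 (fully open) to 1 (shut), then the shift along the tool's x, y, z in cm, then the turn, a rotation vector about the tool's x, y, z in rad. A call has 1 to 5 rows; each row shifts and turns the commanded pose from where the row before left it, along the tool's axes as they then stand; what a row does not reach is not made up. A row lasts 1/10 s, in which the tool goes at most 50 mm and 8.59 degrees, less where a joint would pass 70% of its speed; a pose out of reach is approached as far as the arm can. A call is refused whole if a number of a shift passes 5 or a number of a turn 0.15, either way. A call with a gripper value outside its range is refused whole. The fingers move at their own pace and stop on an object; FORCE is the grip in N (left out, the last holds). Time passes only in rows, so rows that do not move let the fingers close. It gives the time, the measured TCP pose, the force and the opening at its end, in the units of the state.
- ctrl.sense(): the state, without advancing time (a new reading comes with each control period).
- ctrl.read_camera(name): name is "scene" or "top" or "wrist"; returns a dict with "img" (400x640x3 uint8, blue, green, red), "depth" (400x640 float32, mm along the optical axis (not along the pixel's ray), 0 where there is no reading), "fx", "fy", "cx", "cy" (pixels), "dist_coeffs" ([k1, k2, p1, p2, k3] as OpenCV has them; the pictures are not rectified), "cam_to_world" (4x4, takes a point from camera to world coordinates). Camera axes: x right, y down, z forward; pixel columns grow to the right and rows downward; lengths in mm; the calibration is good to about 2 mm. A picture is of the moment at which its call begins.
- ctrl.close_job(): hands the job in, once; it reports no verdict.
The state is a dict: "clock": time; "joints": joint angles; "qvel": joint speeds; "joint_torque": joint torques, N m; "position": TCP position; "orientation": TCP orientation; "ft_force": force on the tool from outside, world axes, zero at the start; "torque": the same for the moment, N m; "grip_width": finger opening in mm.
Only numpy, scipy, OpenCV 4.12 (cv2) and the standard library are available. Lean on these libraries where they do the work, as an engineer would, in place of code of your own. Each camera call takes 0.05 s, during which the arm holds its last target.

### The job

Press the one open flip cap in the vial rack fully shut so that nothing can fall into the sample. Then take the snap-ring pliers (the ring is already on their tips) off their stand, squeeze the handles to spread the ring wide open, slide it level down over the upright spindle of the carousel drive and stop level with the dark groove just above the grey hub. Finish holding it there: the ring still spread, carried by the gripper and not resting on the hub; leave the other vials, the bottle, the dish and the tip box alone.

Things in the scene. Friction and masses are not known exactly. Their poses are not given: they have to be found in the camera images.
- mouth_open (a point): centre of the rim of the vial whose cap stands open: clear upright vial, 28 mm diameter, rim 70 mm above the table, fixed in the rack in any of the 3 places. Axes: z up, y along the row, +x to the cap's hinge. The hinge axis runs along y at x = +17 mm, 0.5 mm above the rim. Cap: disc 31 mm across, 6 mm thick; its far edge is 37 mm from the hinge; shut, its top is 6.5 mm above the rim
- rack: fixed aluminium rack, 52 mm (x) by 160 mm (y), 44 mm high, origin under its centre on the table; holds three like vials with like caps in a row along y, 48 mm apart
- ring_center (a point): centre of the dark steel snap ring on the pliers' tips, which stays on them. C-shaped, 3 mm thick, band 5 mm wide; inside 33 mm across at its narrowest when relaxed, a circle of 44 mm when fully spread (54 mm outside). Axes are the pliers': +x from the handles to the ring, z up, normal to the ring
- pliers_grip (a point): where to grip: half-way between the two black handles, at mid-height, 118 mm behind (-x) and 32 mm above the ring's centre; 55 mm above the table at the start. Axes as the ring's; squeeze along y. Handles are 14 mm high and measure here 53 mm over their outer faces at rest, 36 mm squeezed to the stop, where these faces are flat and parallel
- pliers: the loose pliers, about 0.2 kg, 180 mm long; origin under the pivot plate, 70 mm behind and 22 mm above the ring's centre, axes as the ring's. At the start the pivot plate lies on the stand
- stand: fixed grey pliers stand: base plate 90 x 60 x 8 mm, on it a block 46 mm long, 22 mm wide, its top 45 mm above the table, under the pliers' pivot only; origin under the pivot on the table, x along the pliers
- groove (a point): spindle axis at mid-height of its dark groove, 66 mm above the table, z up. Upright fixed steel spindle, 37 mm diameter; groove 5 mm wide; the shaft ends 22 mm above this point, the last 6 mm tapered to 28 mm. Below: top of the grey hub (64 mm diameter) 8 mm under this point, top of the aluminium disc (148 mm diameter) 18 mm under it
- drive: the carousel drive, fixed: grey base 140 x 140 x 36 mm, disc, hub and spindle, origin under the spindle on the table
- cap_open (a joint): hinge angle of the open cap, rad: 0 = fully shut, about 1.7 to 2.2 at the start (stands up, leaning away from the mouth); stiff hinge that stays where it is left (about 1 N at the cap's edge), no latch
- cap_shut1 (a joint): hinge angle of one of the two other vials' caps, 0 = shut, as at the start
- cap_shut2 (a joint): hinge angle of the other shut cap, 0 = shut, as at the start
- spread (a joint): angle of each plier lever, rad: 0 = at rest, 0.17 = squeezed to the stop, ring fully spread; springs push the handles back open with about 5 N per handle at rest and 9 N at the stop, so grip with 20 N or more to keep it spread
- bottle: bystander: white bottle, 52 mm diameter, 105 mm high, origin at its foot
- dish: bystander: steel dish, 80 mm diameter, 18 mm high, origin at its foot
- tipbox: bystander: box of pipette tips, 85 x 120 x 60 mm, origin at its foot
There are look-alikes about, which are no part of the job. Leave any blue or purple look-alike of the pliers alone.

How it is judged:
By the outcome, as a careful person would: the job done as asked, in the order asked, and still so for the second after the job is handed in, while the arm keeps its last pose, push and grip.
It also fails if it takes over 64 s, if anything falls off the work surface, if the arm or the gripper's body presses on something with over 40 N, if the wrist force passes 120 N, or if a joint passes its speed limit or range.

## Working session

There is one attempt and no reset: what is moved stays moved. The work goes in short steps, Python scripts to look and compute and a shell command to move; the robot and the scene stay as the last step left them, time stands still between calls to the robot, and variables do not carry over. Pictures are saved under pics/ and viewed, and the job is handed in when it is done.

```bash
ls; mkdir -p pics
python3 - <<'E'
from station import ctrl
import cv2
print(ctrl.sense())
for n in("scene","top","wrist"):
    r=ctrl.read_camera(n); cv2.imwrite(f"pics/{n}0.png",r["img"]); print(n,r["fx"],r["fy"],r["cx"],r["cy"],r["dist_coeffs"],r["cam_to_world"])
E
```

```text
pics
{'clock': 0.0, 'joints': array([ 1.14079055,  0.69001893, -0.19451003,  1.56633495,  0.15730618,
        0.90248046, -0.21509747]), 'qvel': array([-0.00078502, -0.00030617, -0.00037246, -0.00098475, -0.00086239,
        0.00131814,  0.00245784]), 'joint_torque': array([ 9.01577423e-04, -5.27566159e+01, -1.26624450e+00, -1.53429848e+01,
       -5.25049295e-02,  6.64291583e-03,  1.46079806e-04]), 'position': array([ 279.26969145, -558.43497375,  237.89054018]), 'orientation': array([-0.68797442, -0.16316775,  0.68836714, -0.16192026]), 'ft_force': array([-0.7339086 , -0.35109866, -0.97692899]), 'torque': array([ 0.02229633,  0.04498923, -0.0142524 ]), 'grip_width': 87.90559662503888}
scene 376.06470799175844 376.06470799175844 320.99299187765104 201.3940100112111 [-0.02781019  0.          0.          0.          0.        ] [[ 3.54173402e-01  7.28663032e-01 -5.86183748e-01  1.09879453e+03]
 [ 9.35175014e-01 -2.73960548e-01  2.24484546e-01 -2.22721035e+02]
 [ 2.98236905e-03 -6.27690850e-01 -7.78457001e-01  8.31182829e+02]
 [ 0.00000000e+00  0.00000000e+00  0.00000000e+00  1.00000000e+00]]
top 516.4930659374929 516.4930659374929 318.4198567078966 198.91679571330937 [0.00256632 0.         0.         0.         0.        ] [[ 6.46133688e-03 -9.95063757e-01  9.90271255e-02  4.11381378e+02]
 [-9.99924035e-01 -7.46869566e-03 -9.80521558e-03 -1.56862546e+01]
 [ 1.04964181e-02 -9.89562482e-02 -9.95036425e-01  1.24431941e+03]
 [ 0.00000000e+00  0.00000000e+00  0.00000000e+00  1.00000000e+00]]
wrist 323.2457701989968 323.2457701989968 313.91569396253885 197.30462175733638 [-0.04974712  0.          0.          0.          0.        ] [[ 4.47017554e-01 -8.61195686e-01 -2.41903486e-01  3.41833754e+02]
 [-8.94520849e-01 -4.31201853e-01 -1.17887290e-01 -5.28505435e+02]
 [-2.78520607e-03  2.69085400e-01 -9.63112294e-01  3.83590931e+02]
 [ 0.00000000e+00  0.00000000e+00  0.00000000e+00  1.00000000e+00]]
```

View pics/top0.png

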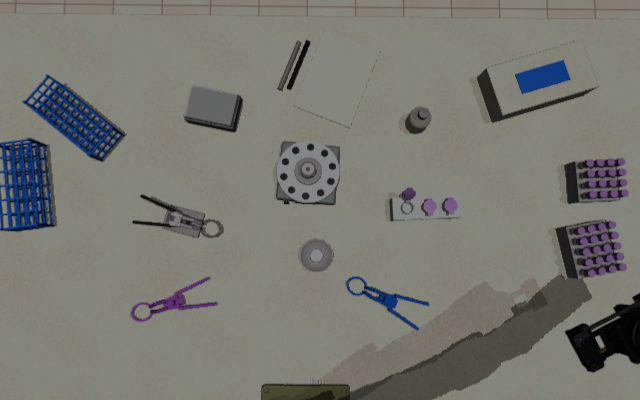

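View pics/scene0.png

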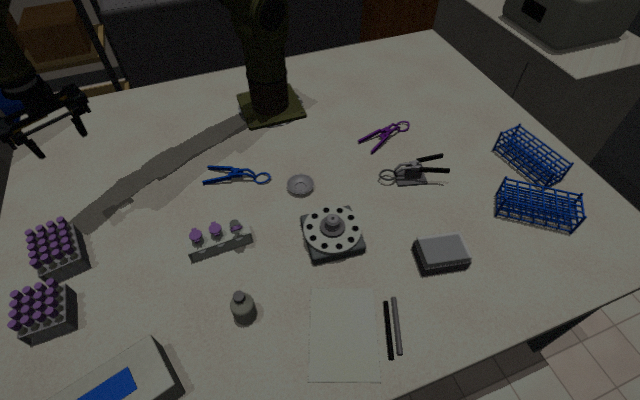

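View pics/wrist0.png

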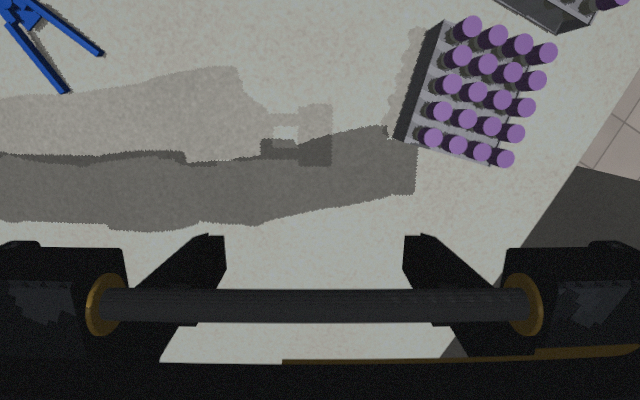

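The top view shows the rack at (425,207), with the open vial at (407,208) and its cap at (408,194). The drive's spindle is at (308,170), and the black-handled pliers have their ring at (213,228). Next: enlarged crops.

```bash
cat > h.py <<'E'
import numpy as np, cv2
from station import ctrl
def pix2w(r,u,v,z=None):
    K=np.array([[r["fx"],0,r["cx"]],[0,r["fy"],r["cy"]],[0,0,1]])
    p=cv2.undistortPoints(np.array([[[u,v]]],float),K,np.array(r["dist_coeffs"],float))[0,0]
    T=np.array(r["cam_to_world"]);d=np.array([p[0],p[1],1.])
    dw=T[:3,:3]@d;o=T[:3,3]
    if z is None:
        s=r["depth"][int(round(v)),int(round(u))]
    else: s=(z-o[2])/dw[2]
    return o+s*dw
def crop(r,u0,v0,u1,v1,f,name):
    im=cv2.resize(r["img"][v0:v1,u0:u1],None,fx=f,fy=f,interpolation=cv2.INTER_CUBIC)
    im=np.clip(im.astype(float)*1.6,0,255).astype(np.uint8)
    for u in range((u0+9)//10*10,u1,10):
        cv2.line(im,((u-u0)*f+f//2,0),((u-u0)*f+f//2,4 if u%50 else 12),(0,0,255),1)
        if u%20==0: cv2.putText(im,str(u),((u-u0)*f,24),0,.35,(0,0,255))
    for v in range((v0+9)//10*10,v1,10):
        cv2.line(im,(0,(v-v0)*f+f//2),(6,(v-v0)*f+f//2),(0,0,255),1)
        if v%20==0: cv2.putText(im,str(v),(8,(v-v0)*f+f//2),0,.35,(0,0,255))
    cv2.imwrite(name,im)
def toolR():
    from scipy.spatial.transform import Rotation as R
    s=ctrl.sense(); return s,R.from_quat(s["orientation"]).as_matrix()
E
python3 - <<'E'
from h import *
import pickle
r=ctrl.read_camera("top"); pickle.dump(r,open("top.pkl","wb"))
crop(r,125,180,235,250,7,"pics/t_pl.png")
crop(r,380,170,470,235,8,"pics/t_rack.png")
crop(r,265,130,350,215,7,"pics/t_drv.png")
E
```

```text
(no output)
```

View pics/t_pl.png

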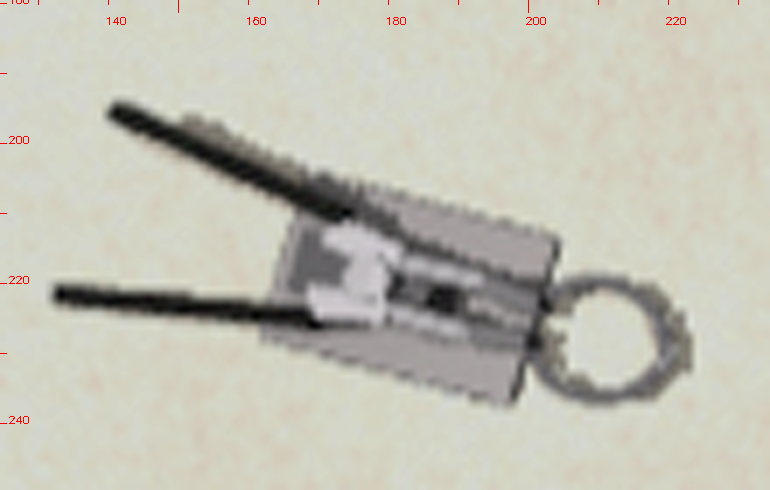

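View pics/t_rack.png

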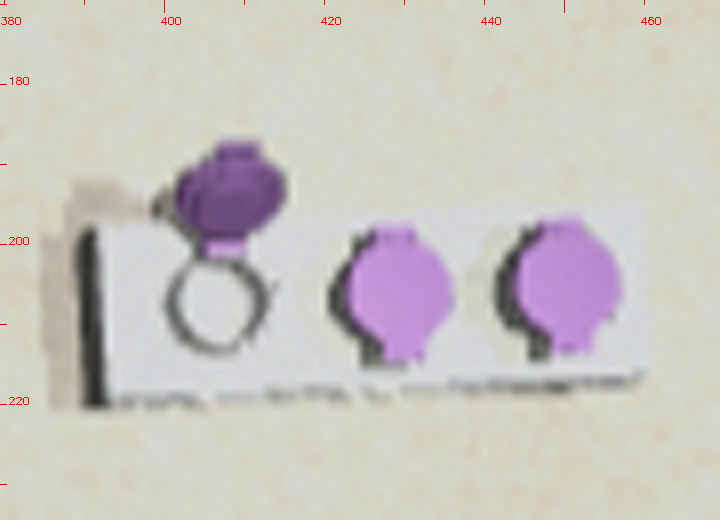

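View pics/t_drv.png

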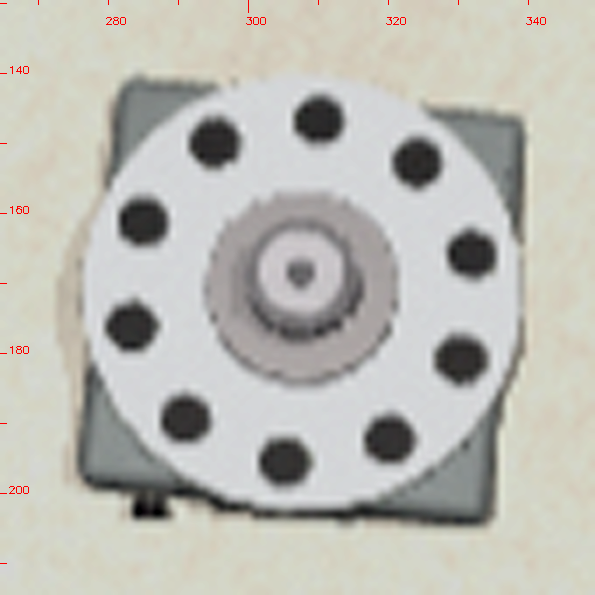

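Run:
```python
from h import *
import pickle
r=pickle.load(open("top.pkl","rb"))
P=lambda n,u,v,z: print(n,pix2w(r,u,v,z).round(1),pix2w(r,u,v).round(1))
cv=lambda u0,v0,f,x,y:(u0+x/f-.5,v0+y/f-.5)
P("mouth",406.6,207.6,70); 
for x,y in((400,288),(510,288)):P("shutcap",*cv(380,170,8,x,y),76.5)
P("captop",*cv(380,170,8,230,190),90);P("hingetag",*cv(380,170,8,225,248),71)
P("rack c",*cv(380,170,8,106,402),44);P("rack c",*cv(380,170,8,640,375),44);P("rack c",*cv(380,170,8,640,205),44);P("rack c",*cv(380,170,8,97,225),44)
P("spindle",307.5,167.8,88)
P("hub",*cv(265,130,7,302,288),58)
P("disc",*cv(265,130,7,303,291),48)
P("ring",213.9,227.8,24.5)
P("tipL",*cv(125,180,7,118,110),62);P("tipR",*cv(125,180,7,58,293),62)
P("handL",*cv(125,180,7,330,205),62);P("handR",*cv(125,180,7,300,317),62)
P("pivot",*cv(125,180,7,442,299),62)
for x,y in((560,238),(515,405),(262,338)):P("stand",*cv(125,180,7,x,y),8)
```

```text
mouth [ 509.8 -228.9   70. ] [ 511.9 -233.4   45.3]
shutcap [ 514.5 -279.9   76.5] [ 514.7 -280.5   74. ]
shutcap [ 514.7 -311.3   76.5] [ 516.2 -315.5   59.8]
captop [ 540.6 -229.3   90. ] [ 540.4 -229.    92. ]
hingetag [ 526.  -231.2   71. ] [ 525.9 -231.    72.3]
rack c [ 483.4 -201.    44. ] [ 485.9 -207.5    2.1]
rack c [ 492.4 -357.1   44. ] [ 492.2 -356.5   46. ]
rack c [ 542.3 -358.1   44. ] [ 546.8 -370.1    2. ]
rack c [ 535.2 -198.8   44. ] [ 535.  -198.5   46. ]
spindle [597.   -1.9  88. ] [596.9  -1.9  88.8]
hub [595.2  -1.9  58. ] [589.8  -2.3  92.7]
disc [595.7  -2.2  48. ] [588.8  -2.7  92.6]
ring [462.6 218.   24.5] [463.6 222.9  -1. ]
tipL [534.5 378.8  62. ] [ 411.4  -15.7 1244.3]
tipR [474.4 395.8  62. ] [474.4 396.   61.6]
handL [503.8 308.5  62. ] [503.7 308.   63.7]
handR [467.1 317.   62. ] [467.  315.8  66. ]
pivot [473.3 271.   62. ] [475.2 279.5  26.9]
stand [497.3 244.5   8. ] [497.1 243.9  11.1]
stand [440.3 258.2   8. ] [440.4 260.    0. ]
stand [462.5 344.8   8. ] [462.6 346.1   3.6]
```

Run:
```python
from h import *
s,R=toolR(); print(R.round(3), s["position"])
cap=np.array([585,-231,135.])
print("to pre-cap cm tool:",(R.T@(cap-s["position"])/10).round(2))
```

```text
[[-0.001  0.447 -0.894]
 [ 0.001 -0.894 -0.447]
 [-1.    -0.001  0.   ]] [ 279.43528435 -558.63112984  238.21051093]
to pre-cap cm tool: [ 10.34 -15.62 -41.99]
```

```bash
python3 -m pendant '[[[1,0.8,-1.2,-3.2,0,0,0],[1,0.8,-1.2,-3.2,0,0,0],[1,0.8,-1.2,-3.2,0,0,0],[1,0.8,-1.2,-3.2,0,0,0],[1,0.8,-1.2,-3.2,0,0,0]]]' 20
python3 -m pendant '[[[1,0.8,-1.2,-3.2,0,0,0],[1,0.8,-1.2,-3.2,0,0,0],[1,0.8,-1.2,-3.2,0,0,0],[1,0.8,-1.2,-3.2,0,0,0],[1,0.8,-1.2,-3.2,0,0,0]]]'
python3 -m pendant '[[[1,0,0,0,0.14,0,0],[1,0,0,0,0.14,0,0],[1,0,0,0,0.13,0,0],[1,0,0,0,0,0,0]]]'
python3 - <<'E'
from h import *
s,R=toolR(); print(R.round(3), s["position"])
cap=np.array([585,-231,125.])
print("to pre-cap cm tool:",(R.T@(cap-s["position"])/10).round(2))
E
```

```text
clock: 0.7
position: [396.6, -432.6, 198.3]
orientation: [-0.688, -0.163, 0.688, -0.162]
ft_force: [0.0, 0.3, 0.0]
grip_width: 50.3
clock: 1.2
position: [512.9, -307.4, 158.3]
orientation: [-0.688, -0.163, 0.688, -0.163]
ft_force: [-0.1, 0.4, 0.4]
grip_width: 9.9
clock: 1.6
position: [512.2, -308.2, 158.5]
orientation: [-0.707, -0.019, 0.707, -0.019]
ft_force: [-0.8, 0.1, -0.5]
grip_width: 0.1
[[-0.001  0.054 -0.999]
 [-0.    -0.999 -0.054]
 [-1.     0.     0.001]] [ 512.22495711 -308.24781357  158.54136282]
to pre-cap cm tool: [ 3.35 -7.32 -7.68]
```

```bash
python3 -m pendant '[[[1,0,-3,-3.2,0,0,0],[1,0,-3,-3.2,0,0,0],[1,0,-1.3,-1.3,0,0,0],[1,2,0,0,0,0,0],[1,2,0,0,0,0,0]]]'
python3 - <<'E'
from h import *
s,R=toolR(); print(s["position"])
r=ctrl.read_camera("wrist"); crop(r,170,0,470,300,2,"pics/w1.png")
r=ctrl.read_camera("scene"); crop(r,160,180,280,270,6,"pics/s1.png")
E
```

```text
clock: 2.1
position: [585.9, -231.0, 118.7]
orientation: [0.707, 0.02, -0.706, 0.021]
ft_force: [-0.2, -0.4, -0.4]
grip_width: 0.6
[ 585.85604334 -231.03763552  118.66821182]
```

View pics/w1.png

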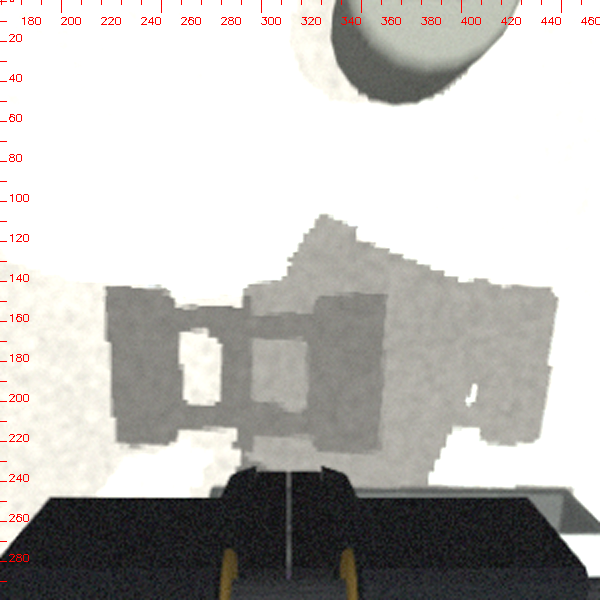

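View pics/s1.png

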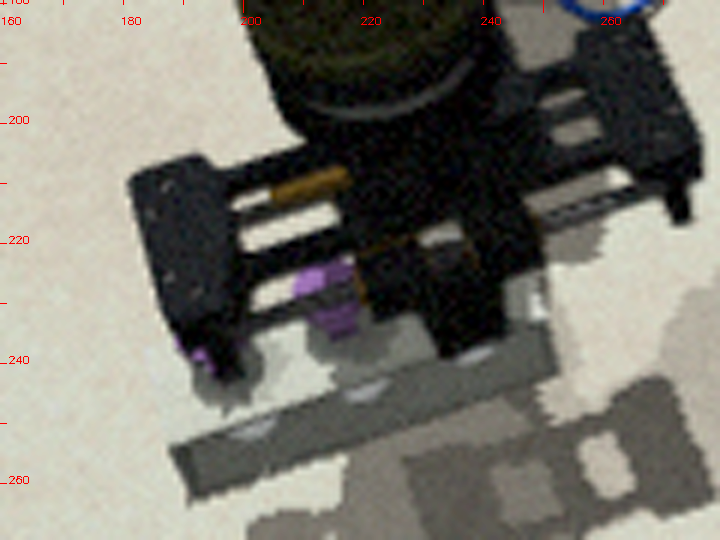

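```bash
python3 -m pendant '[[[1,2.2,0,0,0,0,0],[1,0,0,2,0,0,0],[1,0,0,1,0,0,0],[1,0,0,1,0,0,0],[1,0,0,1,0,0,0]]]'
python3 -m pendant '[[[1,0,0,1,0,0,0],[1,0,0,1,0,0,0],[1,0,0,0.5,0,0,0],[1,0.5,0,0.3,0,0,0],[1,0.5,0,0,0,0,0]]]'
python3 -m pendant '[[[1,0.3,0,0,0,0,0],[1,0.2,0,0,0,0,0],[1,0,0,0,0,0,0]]]'
```

```text
clock: 2.7
position: [544.1, -234.0, 101.9]
orientation: [0.714, 0.019, -0.7, 0.021]
ft_force: [8.2, 5.0, 26.5]
grip_width: 0.1
clock: 3.2
position: [505.5, -236.5, 86.7]
orientation: [-0.706, -0.018, 0.708, -0.019]
ft_force: [-1.1, -1.0, 2.0]
grip_width: 0.4
clock: 3.5
position: [507.7, -235.5, 81.2]
orientation: [0.707, 0.019, -0.707, 0.019]
ft_force: [0.1, 1.4, 0.6]
grip_width: 0.5
```

Run:
```python
from h import *
s,R=toolR(); print(s["position"],s["ft_force"])
r=ctrl.read_camera("top"); crop(r,370,170,470,240,7,"pics/t2.png")
r=ctrl.read_camera("scene"); crop(r,160,180,280,270,6,"pics/s2.png")
```

```text
[ 507.69008391 -235.51378988   81.17784504] [0.10588845 1.43226157 0.62351554]
```

View pics/t2.png

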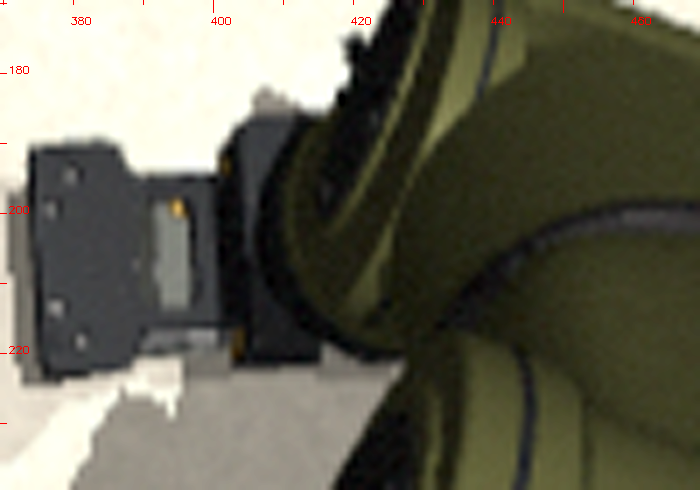

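View pics/s2.png

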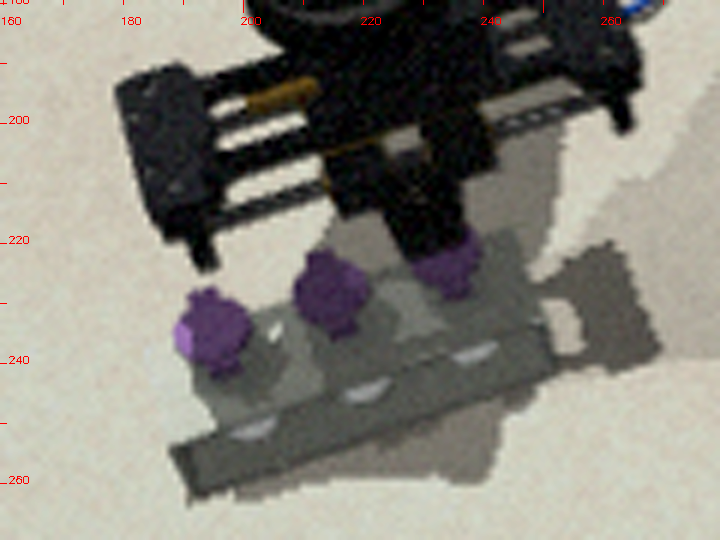

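The cap now lies on the vial at about (235,225) under the fingers. Pressing it down next.

```bash
python3 -m pendant '[[[1,0.3,-0.3,0,0,0,0],[1,0.2,0,0,0,0,0],[1,0.1,0,0,0,0,0],[1,0,0,0,0,0,0]]]'
```

```text
clock: 4.0
position: [507.4, -232.2, 76.8]
orientation: [0.707, 0.019, -0.707, 0.019]
ft_force: [-1.6, 1.6, 11.4]
grip_width: 0.5
```

```bash
python3 -m pendant '[[[1,0.1,0,0,0,0,0],[1,0.1,0,0,0,0,0],[1,0,0,0,0,0,0]]]'
```

```text
clock: 4.3
position: [507.4, -232.2, 76.5]
orientation: [0.707, 0.019, -0.706, 0.019]
ft_force: [-5.7, 2.4, 26.5]
grip_width: 0.5
```

```bash
python3 -m pendant '[[[1,-1,0,0,0,0,0],[1,-3,0,0,0,0,0],[1,-4,0,0,0,0,0],[1,-3,-3,0,0,0,0],[1,0,-4,0,0,0,0]]]'
python3 -m pendant '[[[1,0,-4,0,0,0,0],[1,0,-4,0,0,0,0],[1,0,-4,0,0,0,0],[1,0,-4,0,0,0,0],[0.5,0,-4,0,0,0,0]]]'
python3 -m pendant '[[[0,0,-4,0,0,0,0],[0,0,-4,0,0,0,0],[0,0,-4,0,0,0,0],[0,0,-4,0,0,0,0],[0,0,-4,0,0,0,0]]]'
python3 - <<'E'
from h import *
s,R=toolR(); print(s["position"],s["ft_force"])
r=ctrl.read_camera("top"); crop(r,370,170,470,240,7,"pics/t3.png")
r=ctrl.read_camera("scene"); crop(r,160,180,280,270,6,"pics/s3.png")
E
```

```text
clock: 4.8
position: [505.9, -165.1, 187.5]
orientation: [0.71, 0.016, -0.704, 0.019]
ft_force: [1.8, 0.8, -0.1]
grip_width: 0.3
clock: 5.3
position: [492.2, 38.7, 183.7]
orientation: [0.707, 0.019, -0.707, 0.019]
ft_force: [0.4, -0.7, -0.0]
grip_width: 6.4
clock: 5.8
position: [481.3, 238.5, 183.6]
orientation: [-0.707, -0.019, 0.707, -0.019]
ft_force: [0.7, 0.2, 0.3]
grip_width: 46.0
[481.28414739 238.45300861 183.61202946] [0.67340487 0.23810793 0.34136607]
```

View pics/t3.png

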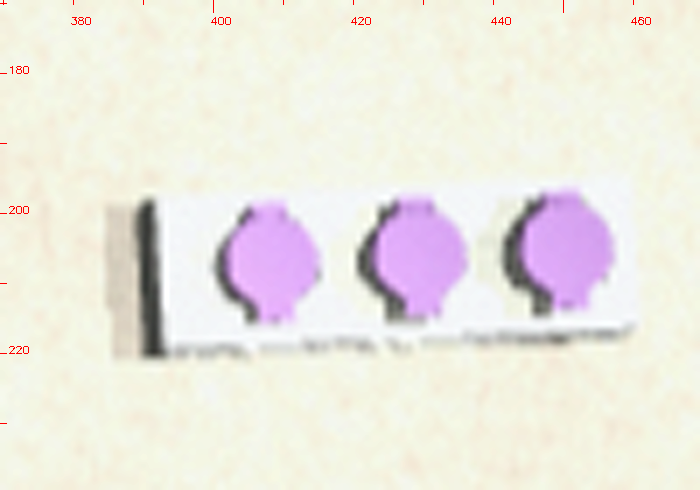

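View pics/s3.png

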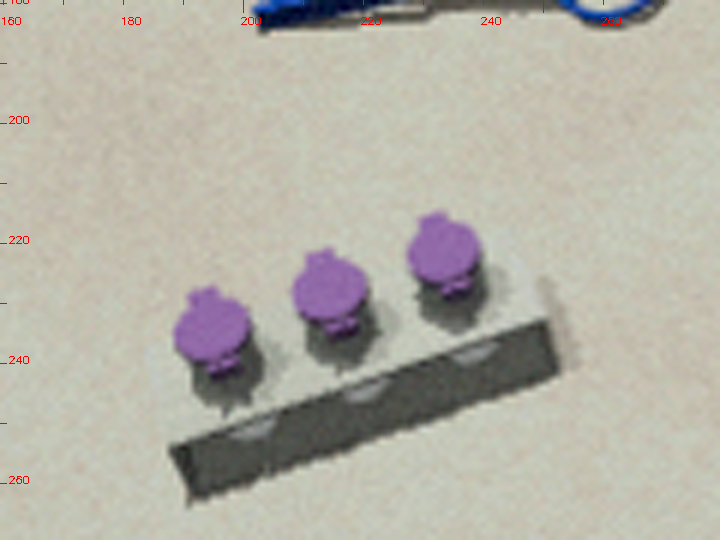

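```bash
python3 -m pendant '[[[0,0,0,0,-0.128,0,0],[0,0,0,0,-0.128,0,0],[0,0,0,0,-0.128,0,0],[0,0,0,0,-0.128,0,0],[0,0,0,0,-0.128,0,0]]]'
python3 -m pendant '[[[0,0,0,0,-0.128,0,0],[0,0,0,0,-0.128,0,0],[0,0,0,0,-0.128,0,0],[0,0,0,0,-0.128,0,0],[0,0,0,0,-0.128,0,0]]]'
python3 - <<'E'
from h import *
s,R=toolR(); print(s["position"],R.round(3))
print((R.T@(np.array([491,332.6,120])-s["position"])/10).round(2))
E
```

```text
clock: 6.4
position: [481.7, 235.9, 183.6]
orientation: [-0.664, -0.242, 0.665, -0.242]
ft_force: [0.7, -0.7, -1.3]
grip_width: 88.0
clock: 6.9
position: [481.8, 235.8, 183.6]
orientation: [-0.554, -0.439, 0.555, -0.439]
ft_force: [-0.2, -0.2, 0.0]
grip_width: 87.7
[481.75422548 235.82749822 183.57743668] [[-0.     0.973 -0.23 ]
 [-0.001 -0.23  -0.973]
 [-1.    -0.     0.001]]
[ 6.35 -1.33 -9.63]
```

```bash
python3 -m pendant '[[[0,0,-0.3,-2.4,0,0,0],[0,0,-0.4,-2.4,0,0,0],[0,0,-0.3,-2.4,0,0,0],[0,0,-0.3,-2.4,0,0,0],[0,3,0,0,0,0,0]]]'
python3 -m pendant '[[[0,0,0,0,0,0,0]]]'
python3 - <<'E'
from h import *
s,R=toolR(); print(s["position"],s["grip_width"])
r=ctrl.read_camera("wrist");import pickle;pickle.dump(r,open("w3.pkl","wb"));cv2.imwrite("pics/w3.png",r["img"])
r=ctrl.read_camera("scene"); crop(r,360,130,470,200,7,"pics/s4.png")
E
```

```text
clock: 7.4
position: [493.7, 339.2, 156.6]
orientation: [0.559, 0.439, -0.551, 0.437]
ft_force: [-0.5, -0.0, -0.1]
grip_width: 88.1
clock: 7.5
position: [489.6, 331.4, 150.8]
orientation: [-0.553, -0.438, 0.558, -0.438]
ft_force: [0.3, -1.0, -0.1]
grip_width: 88.4
[489.64970318 331.39781125 150.80294179] 88.37807910013386
```

View pics/w3.png

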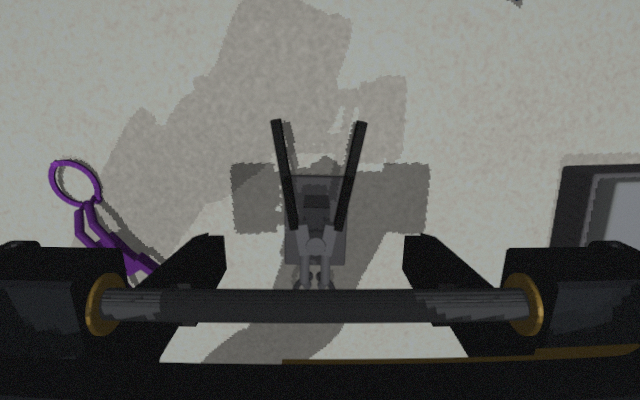

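View pics/s4.png

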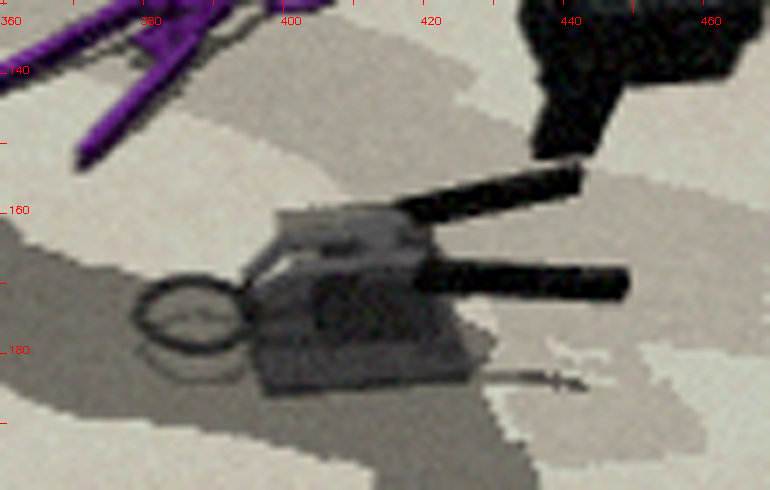

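Run:
```python
from h import *
import pickle
r=pickle.load(open("w3.pkl","rb"))
for u,v in((277,123),(362,124),(294,226),(340,226),(286,175),(351,175),(316,246)):
    print(u,v,pix2w(r,u,v,62).round(1),pix2w(r,u,v).round(1))
a=(pix2w(r,277,123,62)+pix2w(r,362,124,62))/2;b=(pix2w(r,294,226,62)+pix2w(r,340,226,62))/2
d=b-a;d/=np.linalg.norm(d);print(a,b,d,np.degrees(np.arctan2(d[1],d[0])))
r=ctrl.read_camera("scene")
cv=lambda x,y:(360+x/7-.5,130+y/7-.5)
print("ring scene",pix2w(r,*cv(195,314),24.5)); print(pix2w(r,*cv(573,172),62),pix2w(r,*cv(622,275),62))
```

```text
277 123 [477.9 393.4  62. ] [477.9 393.4  62.1]
362 124 [536.4 378.7  62. ] [536.4 378.6  61.7]
294 226 [470.2 315.2  62. ] [470.  314.7  60.5]
340 226 [504.8 307.   62. ] [504.7 306.7  61.3]
286 175 [474.5 355.5  62. ] [474.4 355.4  61.4]
351 175 [521.2 344.3  62. ] [521.2 344.3  61.8]
316 246 [482.8 294.9  62. ] [482.8 295.   62. ]
[507.15123764 386.03443495  62.        ] [487.47460546 311.11120267  62.        ] [-0.25401025 -0.96720153  0.        ] -104.71494552865352
ring scene [464.61848524 227.98011849  24.5       ]
[477.00844314 393.48603957  62.        ] [535.63668578 379.7133383   62.        ]
```

Run:
```python
from h import *
s,R=toolR(); print(s["position"],R.round(3))
print((R.T@(np.array([494,342,36])-s["position"])/10).round(2))
```

```text
[492.01172175 331.8984425  154.09992713] [[ 0.     0.972 -0.236]
 [-0.001 -0.236 -0.972]
 [-1.     0.     0.001]]
[11.81 -0.05 -1.04]
```

```bash
python3 -m pendant '[[[0,2,0,-1,0.01,0,0],[0,3,0,0,0,0,0],[0,3,0,0,0,0,0],[0,2.8,0,0,0,0,0],[0,1,0,0,0,0,0]]]'
python3 -m pendant '[[[0,0,0,0,0,0,0],[0,0,0,0,0,0,0]]]'
python3 - <<'E'
from h import *
s,R=toolR(); print(s["position"],R.round(3))
r=ctrl.read_camera("wrist");crop(r,160,60,480,300,2,"pics/w4.png")
r=ctrl.read_camera("scene"); crop(r,360,110,480,200,6,"pics/s5.png")
E
```

```text
clock: 8.15
position: [493.7, 341.3, 34.4]
orientation: [-0.557, -0.434, 0.559, -0.435]
ft_force: [-0.1, -1.1, -0.4]
grip_width: 87.8
clock: 8.35
position: [495.0, 343.1, 37.2]
orientation: [0.559, 0.434, -0.557, 0.434]
ft_force: [0.7, 0.0, 0.8]
grip_width: 87.9
[495.00547152 343.11846702  37.15345353] [[ 0.002  0.97  -0.245]
 [ 0.001 -0.245 -0.97 ]
 [-1.     0.001 -0.002]]
```

View pics/w4.png

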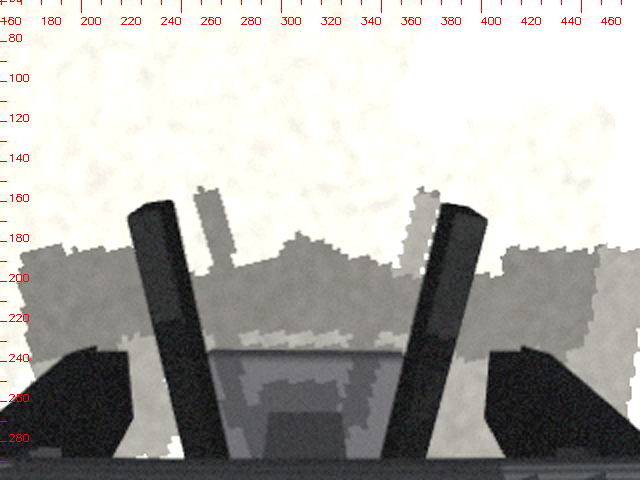

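View pics/s5.png

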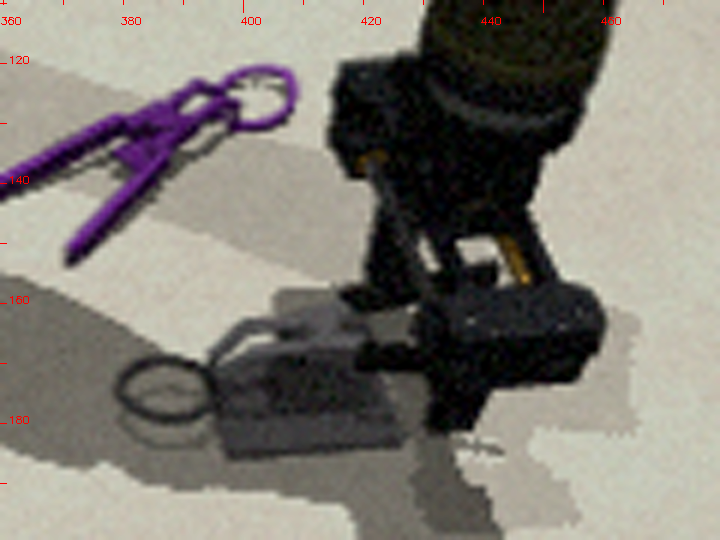

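```bash
python3 -m pendant '[[[0.4,0,0,0,0,0,0],[0.6,0,0,0,0,0,0],[1,0,0,0,0,0,0],[1,0,0,0,0,0,0],[1,0,0,0,0,0,0]]]' 38
python3 -m pendant '[[[1,0,0,0,0,0,0],[1,0,0,0,0,0,0],[1,0,0,0,0,0,0],[1,0,0,0,0,0,0],[1,0,0,0,0,0,0]]]'
python3 - <<'E'
from h import *
s,R=toolR(); print(s["position"],R.round(3))
r=ctrl.read_camera("wrist");crop(r,160,60,480,300,2,"pics/w5.png")
r=ctrl.read_camera("scene"); crop(r,360,110,480,200,6,"pics/s6.png")
r=ctrl.read_camera("top"); crop(r,140,180,240,250,7,"pics/t6.png")
E
```

```text
clock: 8.95
position: [494.2, 343.2, 35.8]
orientation: [0.558, 0.435, -0.557, 0.435]
ft_force: [-0.2, 0.2, -0.6]
grip_width: 50.1
clock: 9.45
position: [494.1, 343.1, 35.8]
orientation: [0.558, 0.435, -0.558, 0.435]
ft_force: [-0.4, 1.7, 1.4]
grip_width: 34.1
[494.08899563 343.10918292  35.83210531] [[ 0.     0.97  -0.244]
 [ 0.001 -0.244 -0.97 ]
 [-1.     0.    -0.001]]
```

View pics/w5.png

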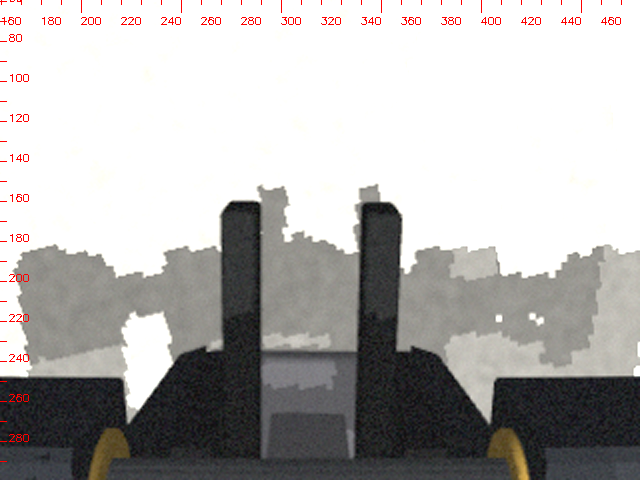

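View pics/t6.png

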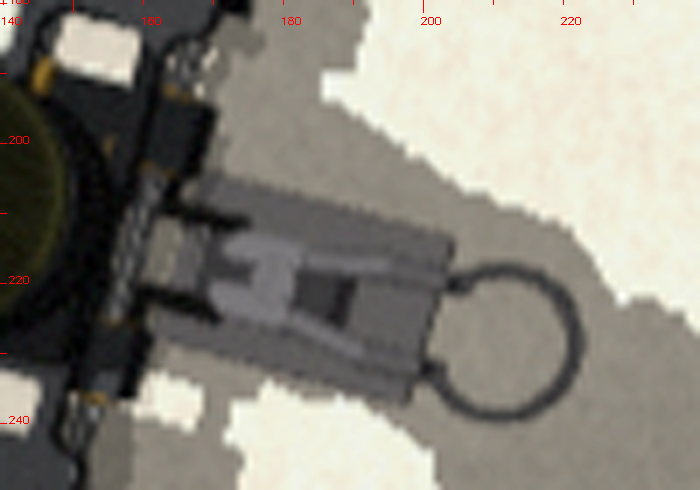

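```bash
python3 -m pendant '[[[1,-0.5,0,0,0,0,0],[1,-1.5,0,0,0,0,0],[1,-2.5,0,0,0,0,0],[1,-3,0,0,0,0,0],[1,-1.5,0,0,0,0,0]]]'
python3 -m pendant '[[[1,0,0,0,0,0,0],[1,0,0,0,0,0,0]]]'
python3 - <<'E'
from h import *
r=ctrl.read_camera("top"); crop(r,140,180,240,250,7,"pics/t7.png")
print(pix2w(r,211.6,228.4,24.5))
s,R=toolR(); print(s["position"],s["grip_width"],s["ft_force"],s["torque"])
r=ctrl.read_camera("scene"); crop(r,340,90,460,180,6,"pics/s7.png")
E
```

```text
clock: 10.1
position: [494.7, 342.7, 128.7]
orientation: [0.559, 0.434, -0.557, 0.435]
ft_force: [0.5, 0.1, -2.0]
grip_width: 34.0
clock: 10.3
position: [493.8, 342.0, 125.9]
orientation: [-0.558, -0.434, 0.558, -0.435]
ft_force: [-0.8, 0.7, -1.7]
grip_width: 34.3
[461.12509396 223.38176253  24.5       ]
[493.42713895 341.85833189 125.13806216] 34.1388247834385 [-0.33369986 -0.12179836 -1.97367656] [ 0.08603867 -0.04040998  0.0186577 ]
```

View pics/t7.png

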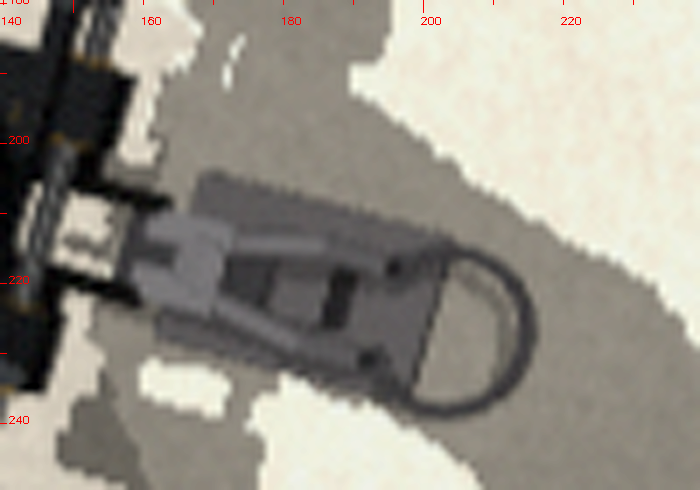

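View pics/s7.png

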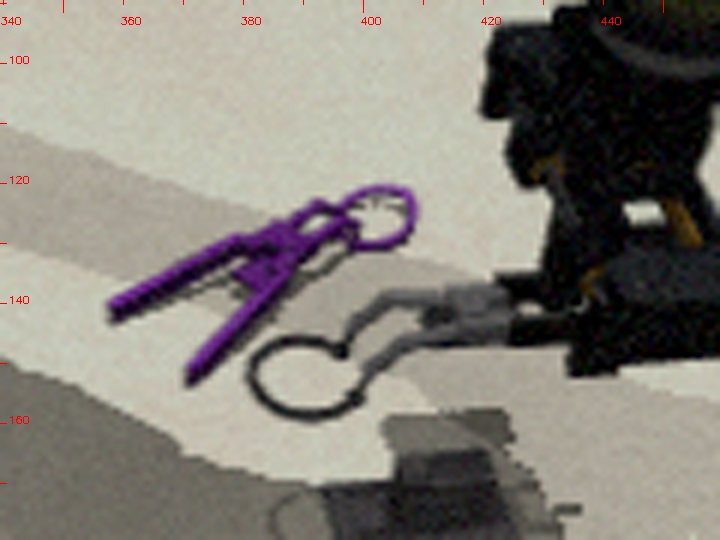

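Run:
```python
from h import *
r=ctrl.read_camera("top")
ring=pix2w(r,204.1,226.9,113.8)
s,R=toolR(); print(s["position"],ring, ring-s["position"], R.T@(ring-s["position"]))
print("move",(R.T@(np.array([596.5,-2,ring[2]])-ring)/10).round(2))
D=r["depth"]
# depth-based ring plane points
pts=[]
for v in range(213,242):
  for u in range(190,220):
    p=pix2w(r,u,v)
    if 95<p[2]<125 and abs(np.hypot(*(p-ring)[:2])-24.5)<4: pts.append(p)
pts=np.array(pts)
if len(pts):
  d=pts-ring; A=np.c_[np.ones(len(pts)),d@R[:,2],d@R[:,1]]; print(len(pts),np.linalg.lstsq(A,pts[:,2],rcond=None)[0])
```

```text
[493.27574178 341.93545589 124.58217664] [460.64266252 222.29928314 113.8       ] [ -32.63307926 -119.63617274  -10.78217664] [ 11.06718439  -2.37943346 123.95903658]
move [ 0.02 18.66 18.43]
156 [ 1.13600927e+02 -1.64115303e-02  7.93949818e-03]
```

```bash
python3 -m pendant '[[[1,0,1,1,0,0,0],[1,0,2,2,0,0,0],[1,0,2,2,0,0,0],[1,0,2,2,0,0,0],[1,0,2,2,0,0,0]]]'
python3 -m pendant '[[[1,0,2,2,0,0,0],[1,0,2,2,0,0,0],[1,0,2,2,0,0,0],[1,0,1.6,1.5,0,0,0],[1,0,1,1,0,0,0]]]'
python3 -m pendant '[[[1,0,1,0.9,0,0,0],[1,0,0,0,0,0,0],[1,0,0,0,0,0,0],[1,0,0,0,0,0,0]]]'
python3 - <<'E'
from h import *
import pickle
r=ctrl.read_camera("top"); crop(r,265,130,350,215,7,"pics/t8.png");pickle.dump(r,open("t8.pkl","wb"))
s,R=toolR(); print(s["position"],s["grip_width"],R.round(3))
r=ctrl.read_camera("scene"); crop(r,280,160,400,250,6,"pics/s8.png")
E
```

```text
clock: 10.95
position: [559.9, 230.7, 124.9]
orientation: [-0.557, -0.434, 0.559, -0.435]
ft_force: [-0.3, 0.7, -2.4]
grip_width: 33.9
clock: 11.45
position: [622.7, 125.8, 124.8]
orientation: [-0.558, -0.433, 0.559, -0.434]
ft_force: [0.5, -0.3, -2.4]
grip_width: 33.9
clock: 11.85
position: [628.6, 120.7, 125.7]
orientation: [0.557, 0.436, -0.557, 0.435]
ft_force: [-0.5, 0.2, -1.1]
grip_width: 34.2
[628.66804634 120.66345227 125.75617283] 34.31517769978879 [[-0.001  0.97  -0.242]
 [ 0.001 -0.242 -0.97 ]
 [-1.    -0.001 -0.001]]
```

View pics/t8.png

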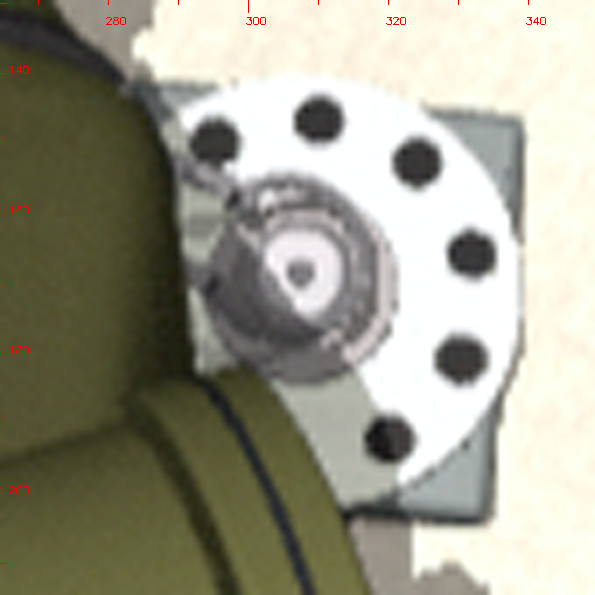

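View pics/s8.png

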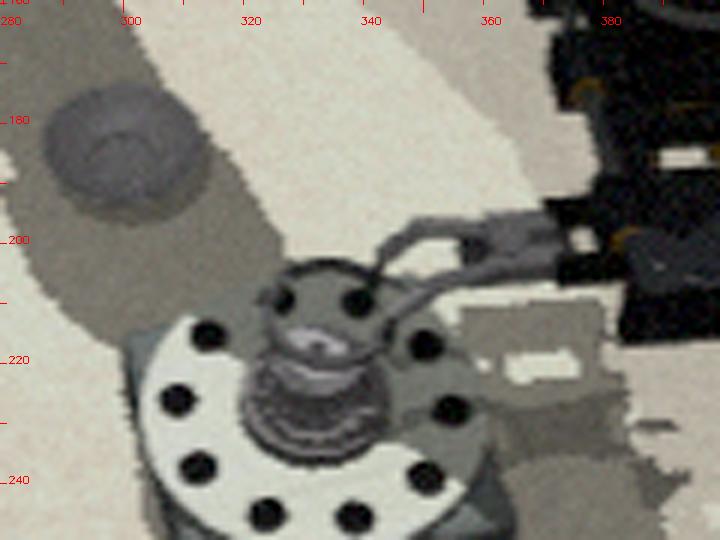

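```bash
cat > ringfit.py <<'E'
from h import *
from scipy.optimize import least_squares
def heights(r,u0,u1,v0,v1):
    return np.array([[*(p:=pix2w(r,u,v)),u,v] for v in range(v0,v1) for u in range(u0,u1)])
def fitc(P):
    f=lambda q:np.hypot(P[:,0]-q[0],P[:,1]-q[1])-q[2]
    o=least_squares(f,[P[:,0].mean(),P[:,1].mean(),24],loss="soft_l1"); return o.x,np.abs(o.fun).mean()
E
python3 - <<'E'
from ringfit import *
import pickle
r=pickle.load(open("t8.pkl","rb"))
H=heights(r,290,325,150,190)
P=H[(H[:,2]>108)&(H[:,2]<118)]
P=P[P[:,1]<20]
print(len(P),P[:,2].mean(),P[:,2].std()); q,e=fitc(P); print("ring",q,e)
P=P[abs(np.hypot(P[:,0]-q[0],P[:,1]-q[1])-24.5)<4];q,e=fitc(P); print("ring",q,e,len(P))
S=H[(H[:,2]>85)&(H[:,2]<91)&(np.hypot(H[:,0]-597,H[:,1]+2)<16)]; print("spindle top",S[:,:3].mean(0),len(S))
r0=pickle.load(open("top.pkl","rb")); H=heights(r0,290,325,150,190)
S=H[(H[:,2]>85)&(H[:,2]<91)]; print("spindle top0",S[:,:3].mean(0),len(S), (S[:,:2].max(0)+S[:,:2].min(0))/2,np.ptp(S[:,:2],axis=0))
S=H[(H[:,2]>55)&(H[:,2]<61)];print("hub",fitc(S[np.hypot(S[:,0]-597,S[:,1]+2)>29]) )
E
```

```text
127 113.18746112702905 1.986188736871349
ring [596.67079267   1.89761137  24.57680414] 1.4005014774419127
ring [596.67079267   1.89761137  24.57680414] 1.4005014774419127 127
spindle top [596.16164103  -1.93370389  88.51953802] 121
spindle top0 [596.10200823  -2.45947044  88.00171802] 141 [595.59589817  -1.87513841] [34.45631171 34.05599194]
hub (array([596.55176739,  -2.17059553,  30.59780913]), np.float64(0.9634732788872614))
```

Run:
```python
from ringfit import *
import pickle
r=pickle.load(open("t8.pkl","rb"))
print(pix2w(r,307.2,166.5,113.8))
for n in range(1):
    r=ctrl.read_camera("scene")
    H=heights(r,310,355,190,240)
    for zlo,zhi,nm in((109,118,"ring"),(84.5,91,"spin")):
        P=H[(H[:,2]>zlo)&(H[:,2]<zhi)&(H[:,1]<22)]
        if nm=="ring":
            q,e=fitc(P);print(nm,len(P),q,e,P[:,2].mean()); 
        else: print(nm,len(P),P[:,:3].mean(0))
u=cv2.resize(r["img"][190:240,305:365],None,fx=12,fy=12,interpolation=cv2.INTER_CUBIC);cv2.imwrite("pics/s9.png",np.clip(u*1.8,0,255))
t=pickle.load(open("t8.pkl","rb"))
u=cv2.resize(t["img"][150:190,285:330],None,fx=14,fy=14,interpolation=cv2.INTER_CUBIC);cv2.imwrite("pics/t9.png",np.clip(u*1.8,0,255))
```

```text
[595.79751155  -1.53004685 113.8       ]
ring 113 [598.3761177    1.69619691  24.93613216] 1.5174166971693746 112.46377585076847
spin 78 [598.84230126  -2.32355882  87.29419717][ WARN:0@2.535] global loadsave.cpp:1063 imwrite_ Unsupported depth image for selected encoder is fallbacked to CV_8U.
```

View pics/t9.png

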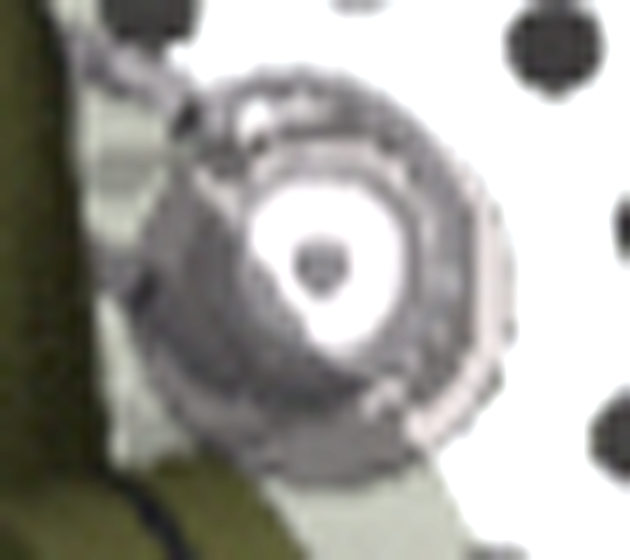

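View pics/s9.png

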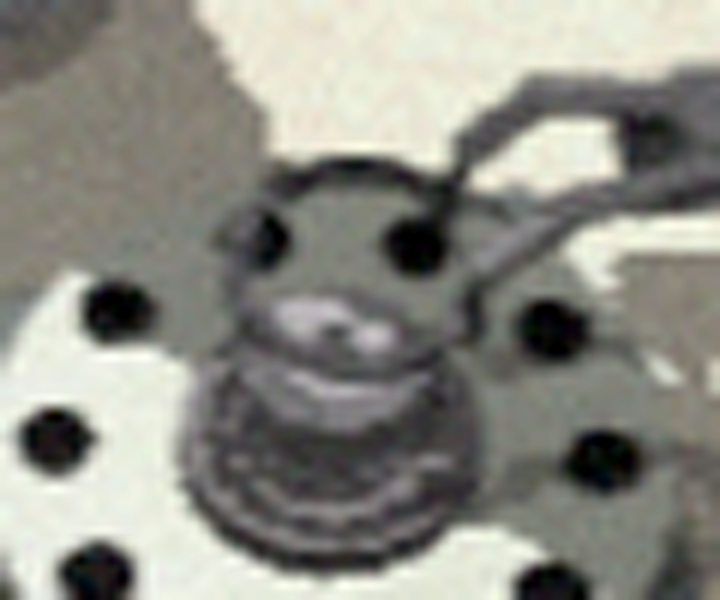

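```bash
python3 -m pendant '[[[1,0.5,0.08,0.31,0,0,0],[1,0.5,0,0,0,0,0],[1,0,0,0,0,0,0],[1,0,0,0,0,0,0]]]'
python3 - <<'E'
from ringfit import *
import pickle
r=ctrl.read_camera("top");pickle.dump(r,open("t10.pkl","wb"))
s,R=toolR(); print(s["position"],s["grip_width"])
H=heights(r,290,325,150,190)
for lo,hi in((99,108),):
  P=H[(H[:,2]>lo)&(H[:,2]<hi)&(H[:,1]<20)];print(len(P),fitc(P),P[:,2].mean())
  q=fitc(P)[0]
  d=P[:,:3]-[q[0],q[1],0];A=np.c_[np.ones(len(P)),d@R[:,2],d@R[:,1]]; print("tilt",np.linalg.lstsq(A,P[:,2],rcond=None)[0])
u=cv2.resize(r["img"][150:190,285:330],None,fx=14,fy=14,interpolation=cv2.INTER_CUBIC);cv2.imwrite("pics/t10.png",np.clip(u*1.8,0,255).astype(np.uint8))
r=ctrl.read_camera("scene");pickle.dump(r,open("s10.pkl","wb"))
H=heights(r,310,355,190,240);P=H[(H[:,2]>98)&(H[:,2]<108)&(H[:,1]<22)];print(len(P),fitc(P),P[:,2].mean())
u=cv2.resize(r["img"][190:240,305:365],None,fx=12,fy=12,interpolation=cv2.INTER_CUBIC);cv2.imwrite("pics/s10.png",np.clip(u*1.8,0,255).astype(np.uint8))
E
```

```text
clock: 12.4
position: [629.2, 115.6, 115.3]
orientation: [-0.558, -0.435, 0.558, -0.435]
ft_force: [-0.8, -0.5, -2.2]
grip_width: 34.2
[629.38848472 115.69297776 115.6111753 ] 34.1849255321206
129 (array([597.00843906,  -3.08210875,  24.50172422]), np.float64(1.375545387097091)) 103.25271178143349
tilt [ 1.03307472e+02 -1.57262447e-02 -6.00274615e-05]
122 (array([598.76545612,  -2.80306265,  24.77026611]), np.float64(1.5809184495781792)) 102.30118216928648
```

View pics/t10.png

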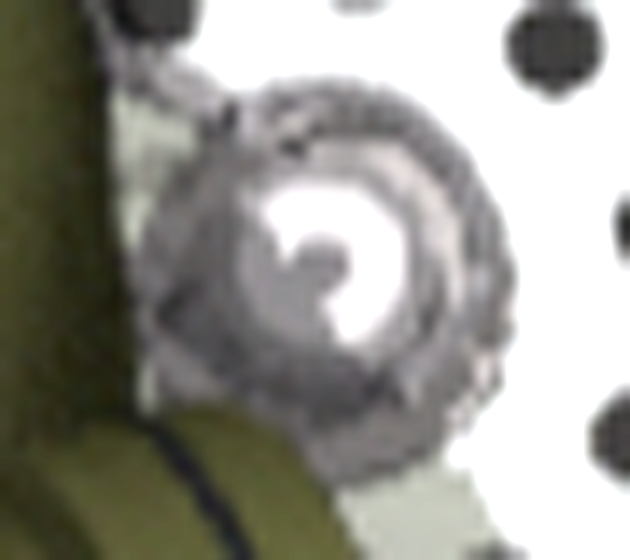

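View pics/s10.png

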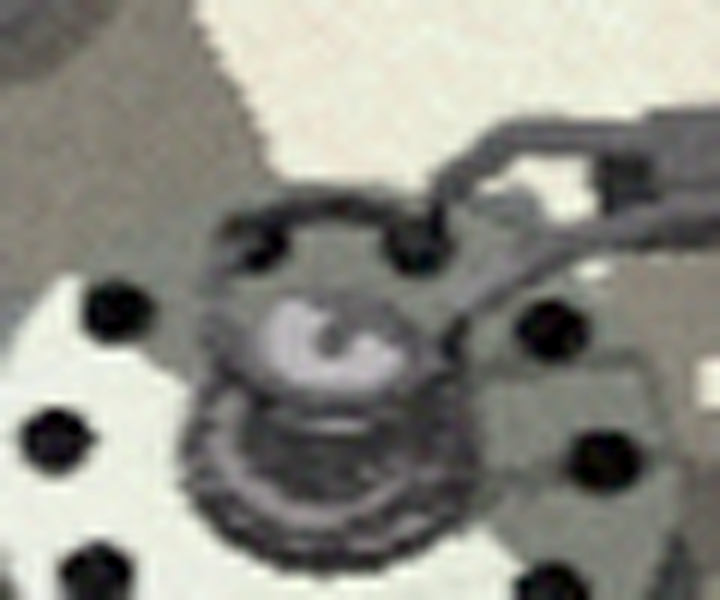

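```bash
python3 -m pendant '[[[1,0,-0.07,-0.11,0,-0.015,0],[1,0.5,0,0,0,0,0],[1,0,0,0,0,0,0],[1,0,0,0,0,0,0],[1,0,0,0,0,0,0]]]'
cat > chk.py <<'E'
from ringfit import *
import sys
n=sys.argv[1];zc=float(sys.argv[2])
r=ctrl.read_camera("top")
s,R=toolR(); print(s["position"],s["grip_width"],s["ft_force"].round(1),R[2].round(3))
u=cv2.resize(r["img"][150:190,285:330],None,fx=14,fy=14,interpolation=cv2.INTER_CUBIC);cv2.imwrite(f"pics/t{n}.png",np.clip(u*1.8,0,255).astype(np.uint8))
r2=ctrl.read_camera("scene")
u=cv2.resize(r2["img"][190:240,305:365],None,fx=12,fy=12,interpolation=cv2.INTER_CUBIC);cv2.imwrite(f"pics/s{n}.png",np.clip(u*1.8,0,255).astype(np.uint8))
for nm,rr,b in(("top",r,(290,325,150,190)),("scene",r2,(310,355,190,245))):
  H=heights(rr,*b);P=H[(abs(H[:,2]-zc)<4)&(H[:,1]<20)]
  q,e=fitc(P);P=P[abs(np.hypot(P[:,0]-q[0],P[:,1]-q[1])-24.5)<4]
  q,e=fitc(P);
  d=P[:,:3]-[q[0],q[1],0];A=np.c_[np.ones(len(P)),d@R[:,2],d@R[:,1]]
  print(nm,len(P),q.round(1),round(e,2),"ztop,tilt",np.linalg.lstsq(A,P[:,2],rcond=None)[0].round(3))
  S=H[(abs(H[:,2]-88)<2.5)&(np.hypot(H[:,0]-597,H[:,1]+2)<17)];
  if len(S):print(" spin",len(S),S[:,:3].mean(0).round(1),((S[:,:2].max(0)+S[:,:2].min(0))/2).round(1))
E
python3 chk.py 11 99.5
```

```text
clock: 13.0
position: [629.0, 116.7, 110.7]
orientation: [-0.554, -0.431, 0.562, -0.438]
ft_force: [0.4, -0.3, -2.5]
grip_width: 33.9
[629.0404613  116.68651158 110.75492639] 34.030129370455306 [-1.  -0.2 -1.8] [-1.     0.     0.015]
top 128 [596.7  -2.2  24.4] 1.4 ztop,tilt [1.00175e+02 1.00000e-02 1.30000e-02]
 spin 113 [596.1  -1.9  87.8] [596.6  -3. ]
scene 109 [598.4  -2.   24.7] 1.5 ztop,tilt [ 9.9386e+01 -4.0000e-03  1.0000e-02]
 spin 89 [597.9  -2.1  88. ] [597.6  -2.3]
```

View pics/t11.png

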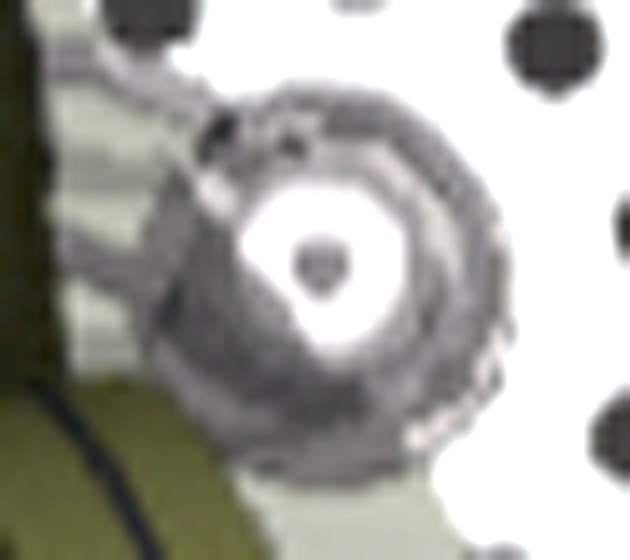

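View pics/s11.png

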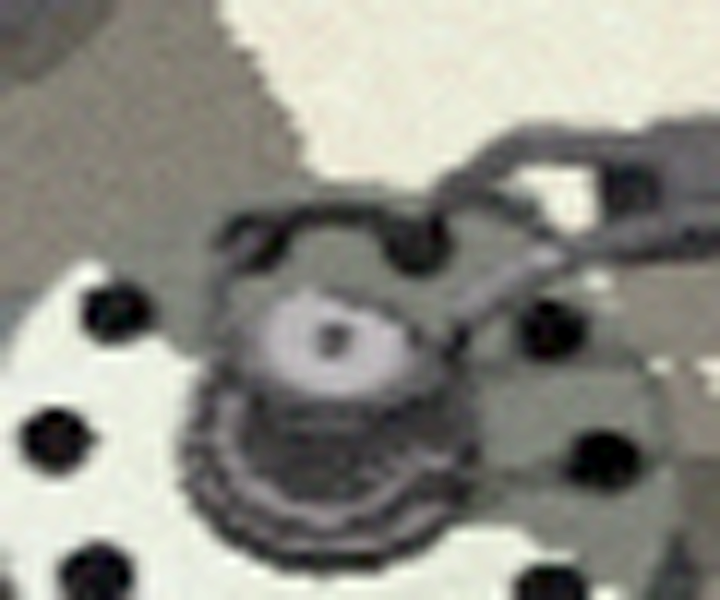

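```bash
python3 -m pendant '[[[1,0.5,0,-0.01,0,0,0],[1,0.5,0,-0.01,0,0,0],[1,0.4,0,0,0,0,0],[1,0.2,0,0,0,0,0],[1,0,0,0,0,0,0]]]'
python3 chk.py 12 83.5
```

```text
clock: 13.6
position: [628.7, 116.7, 94.2]
orientation: [-0.553, -0.431, 0.562, -0.438]
ft_force: [0.6, -0.0, -1.8]
grip_width: 33.8
[628.8727609  116.74794198  94.45637615] 34.24585799547471 [ 0.2 -0.6 -2.8] [-1.    -0.     0.015]
top 113 [596.7  -3.4  24.3] 1.54 ztop,tilt [ 8.3742e+01 -7.0000e-03 -1.1000e-02]
 spin 127 [596.8  -2.1  88.1] [596.7  -3. ]
scene 100 [597.   -2.8  24. ] 1.73 ztop,tilt [ 8.3011e+01 -1.0000e-03 -1.0000e-03]
 spin 98 [598.5  -2.5  87.6] [598.5  -1.2]
```

View pics/t12.png

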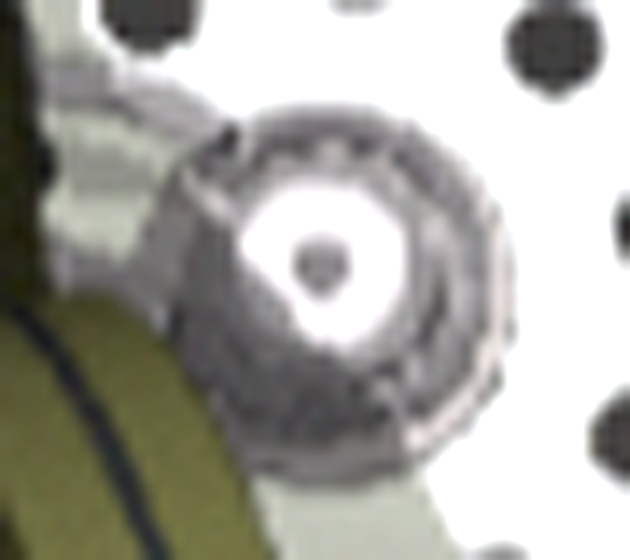

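View pics/s12.png

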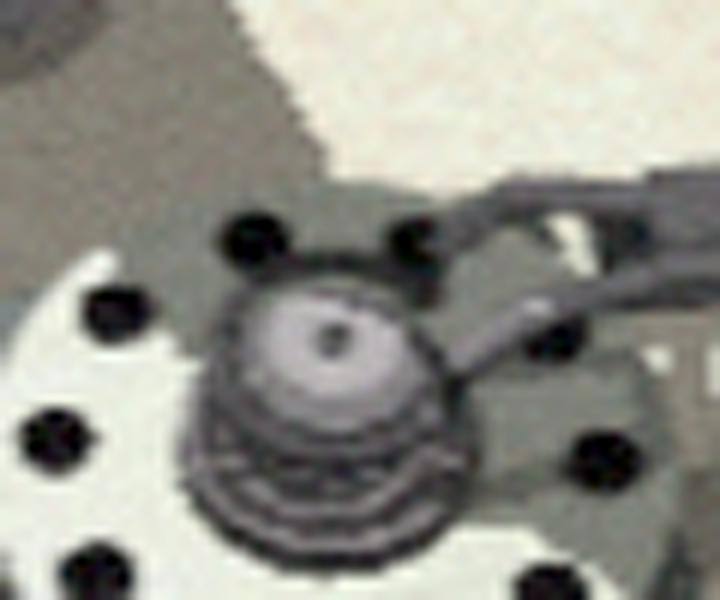

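```bash
python3 -m pendant '[[[1,0.5,0,-0.03,0,0,0],[1,0.4,0,-0.02,0,0,0],[1,0.4,0,0,0,0,0],[1,0.2,0,0,0,0,0],[1,0,0,0,0,0,0]]]'
python3 -m pendant '[[[1,0,0,0,0,0,0],[1,0,0,0,0,0,0]]]'
python3 chk.py 13 68
```

```text
clock: 14.2
position: [628.7, 116.9, 79.2]
orientation: [-0.553, -0.431, 0.562, -0.438]
ft_force: [0.5, 0.6, -2.4]
grip_width: 34.4
clock: 14.4
position: [629.2, 117.1, 79.9]
orientation: [-0.554, -0.431, 0.562, -0.438]
ft_force: [-0.9, 0.7, -2.9]
grip_width: 34.2
[629.20194623 117.070806    79.91616274] 34.04878217119754 [-0.1  0.1 -1.6] [-1.     0.     0.015]
top 103 [596.7  -1.8  24.3] 1.38 ztop,tilt [ 6.9173e+01 -2.4000e-02 -1.8000e-02]
 spin 117 [595.8  -1.5  88.2] [596.8  -1.9]
scene 74 [ 5.977e+02 -5.000e-01  2.550e+01] 1.52 ztop,tilt [ 6.8273e+01 -3.0000e-03 -5.0000e-03]
 spin 92 [598.5  -2.2  87.8] [598.1  -2.1]
```

View pics/t13.png

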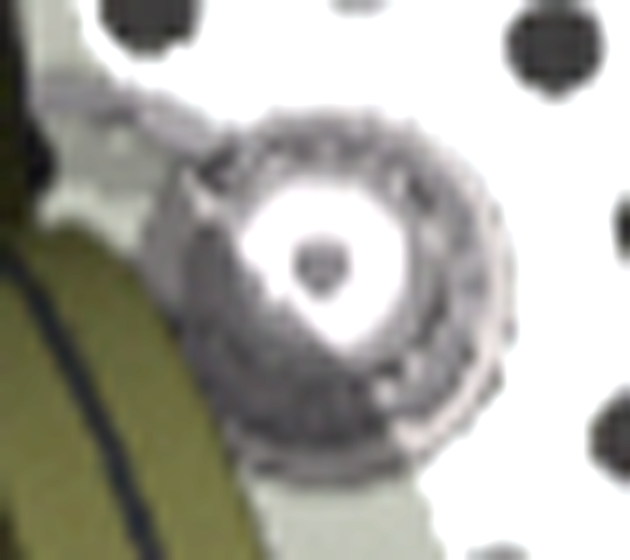

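View pics/s13.png

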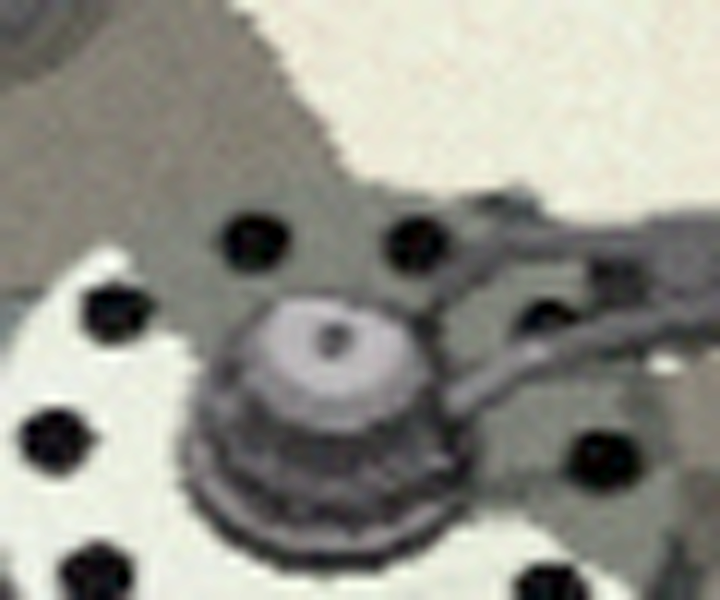

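```bash
python3 -m pendant '[[[1,0.12,0,0,0,0,0],[1,0,0,0,0,0,0],[1,0,0,0,0,0,0],[1,0,0,0,0,0,0]]]'
for i in 1 2 3; do python3 chk.py 14 67; done
```

```text
clock: 14.9
position: [629.1, 117.0, 78.5]
orientation: [-0.554, -0.431, 0.562, -0.438]
ft_force: [0.2, 0.4, -1.8]
grip_width: 34.2
[629.07627084 117.02115844  78.51891747] 34.018407595179426 [ 0.  -0.  -2.6] [-1.     0.     0.015]
top 110 [597.   -1.5  24.6] 1.43 ztop,tilt [ 6.772e+01  6.000e-03 -1.000e-03]
 spin 112 [595.9  -1.9  88.1] [596.7  -1.9]
scene 73 [598.3  -1.3  24.8] 1.52 ztop,tilt [ 6.7621e+01 -1.4000e-02 -3.9000e-02]
 spin 101 [598.9  -2.6  87.7] [598.7  -2.9]
[629.05334142 117.0218876   78.54221581] 34.03516118759084 [ 0.6  0.6 -1.7] [-1.     0.     0.015]
top 110 [596.8  -1.6  24.6] 1.41 ztop,tilt [ 6.7864e+01  2.0000e-03 -8.0000e-03]
 spin 107 [596.6  -3.   88.1] [596.7  -3.1]
scene 73 [ 5.977e+02 -4.000e-01  2.530e+01] 1.69 ztop,tilt [ 6.753e+01 -2.700e-02 -2.900e-02]
 spin 99 [598.9  -3.2  87.7] [597.9  -2.7]
[629.05145433 117.02254514  78.53268147] 34.17092176547133 [-0.2 -0.5 -2.4] [-1.     0.     0.015]
top 113 [596.7  -1.7  24.7] 1.43 ztop,tilt [6.7537e+01 8.0000e-03 1.2000e-02]
 spin 116 [597.   -1.2  88.1] [596.9  -3. ]
scene 70 [598.5  -2.1  24.4] 1.34 ztop,tilt [ 6.706e+01  1.900e-02 -9.000e-03]
 spin 98 [598.1  -2.5  87.7] [598.5  -2.2]
```

View pics/s14.png

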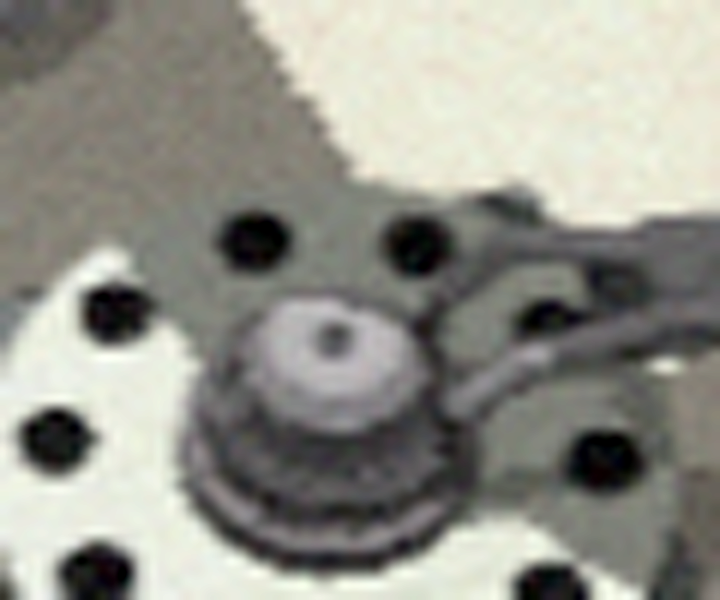

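Ring centre reads about 66 mm, level and centred, and the wrist force shows only the pliers' weight. Handing in.

Run:
```python
from h import *
r=ctrl.read_camera("top");P=[pix2w(r,u,v)[2].round(1) for u,v in((408,207),(429,206),(450,205))];print(P)
print(ctrl.close_job())
```

```text
[np.float64(80.9), np.float64(76.6), np.float64(77.9)]
the job is handed in; nothing more can be done
None
```

The open cap is pressed shut, and the spread snap ring is held around the spindle at the dark groove. I handed the job in at about 15.5 s of the 64 s allowed; it reported no verdict.

- **Cap:** I swung it over with the closed fingers and pressed it down with about 26 N. The fingertips stopped 76.5 mm above the table, which is the height of a shut cap. The top and scene pictures show it looking the same as its two neighbours.
- **Disagreeing checks on the cap:**
    - A single-pixel depth reading just before handing in gave 80.9 mm on this cap, against 76.6 mm and 77.9 mm on the other two. I take that as depth noise and did not look again.
    - While I was swinging the cap over, the force briefly reached about 26 N and the fingers were pushed up about 5 mm.
- **Pliers and ring:** I gripped the handles at 38 N, squeezed to a reading of 34 mm against the 36 mm given for the stop. The top picture showed the ring as a full circle, 54 mm outside. I lifted it, corrected about 1° of nose droop and lowered it with no contact force.
- **Final pose:** The ring centre is about 66 mm above the table. It is centred to about 1 mm by the top camera, up to about 2–3 mm by the noisier scene camera. It is level to about 0.01 rad by the top camera; the scene camera's tilt scattered up to 0.04 rad. The wrist force was about 2 N, the pliers' own weight, so the ring is not resting on the hub.

I did not touch the bottle, the dish, the tip box or the look-alike pliers.

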